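# Release a wire spool from the bonder's bench feeder

### The job

Load the next wire spool into the sliding nest of the bench feeder. Push the nest fully home by its tab so that it stops in line with the end of the chute, then press the black rubber paddle of the rocking lever down far enough, and long enough, for the gate at the lever's other end to lift and the waiting spool to roll down into the nest, and finally let the lever come back up so that the gate is shut again. Only push and press: do not touch the spool or the gate, and leave the other things on the bench where they are.

Things in the scene. Friction and masses are not known exactly. Their poses are not given: they have to be found in the camera images.
- feeder: bench feeder fixed to the bench; place and yaw vary. Origin on the bench surface; x roughly away from the robot, y downhill along the chute, z up. Dark base plate x -110..110, y -180..110, 12 mm high. Chute along y at x 60 mm: 34 mm wide inside, falls 9 deg from y -165 to its open end at y 22, floor there at z 38. Lever pivot x -30, y -59, z 108 mm, axis along y, between grey uprights to z 120
- rocker (a joint): angle of the steel rocking lever, rad: 0 at rest (level, gate shut), 0.42 at its stop (paddle 27 mm lower, gate up). Springs back to 0. About 3 N on the paddle starts it, about 5 N holds it fully down; the stop is firm. The spool passes under the gate from about 0.28 rad and needs about 1 s to roll into the nest
- paddle (a point): centre of the top face of the lever's black rubber paddle, 42 (x) x 36 (y) mm, 65 mm from the pivot on its -x (robot's) side, 117 mm above the bench at rest; moves with the lever. Free space below it down to the base plate
- shuttle (a joint): how far the sliding nest is drawn out from home, m: 0 fully home (firm stop, in line with the chute), at most 0.12; starts 0.05 to 0.10. Slides along the feeder's x axis, home towards +x; about 2.5 N of friction; stays where it is left
- push_tab (a point): point to push, on the robot-side (-x) face of the nest's grey upright tab: 40 mm wide (y), 6 mm thick, from 22 to 78 mm above the bench; the point is midway across, 55 mm above the bench. Moves with the nest; with the nest home it is at x 29, y 52 mm in the feeder's frame. In front of it is only the base plate with two rails, top 18 mm above the bench
- nest_seat (a point): where the spool's centre lies when it rests in the nest, against the nest's +y end wall, 44 mm above the bench. Nest 42 mm wide inside (x), open towards the chute (-y), walls to 56 mm above the bench. Moves with the nest
- spool: wire spool lying across the chute, 26 mm diameter, 30 mm wide, aluminium flanges with a copper core, 50 g; origin at its centre, x along its axle. Starts resting against the upstream side of the gate
- gate_edge (a point): middle of the lower edge of the gate: an aluminium gate blade 28 x 4 x 51 mm hanging from the lever's far end into the chute, at y -59 mm of the feeder, 90 mm from the pivot; the edge is 6 mm above the chute floor when shut and moves with the lever
- spare_spool: a spare spool like the one in the chute, standing on its flange on the bench, 26 mm diameter, 30 mm tall; origin under its centre
- vial: small jar with a screw cap, 40 mm diameter, 55 mm tall; origin under its centre
- screwdriver: screwdriver 160 mm long lying on the bench; origin under its middle, x along it
- tweezers: flat steel tweezers 120 mm long, 4 mm high, lying on the bench; origin under the middle, x along them
- parts_tray: blue open tray with four compartments, 100 x 80 x 30 mm; origin under its centre
- solvent_bottle: white bottle with black cap, 60 mm diameter, 130 mm tall; origin under its centre
- case: black closed box 90 x 70 x 45 mm; origin under its centre

How it is judged:
By the outcome, as a careful person would: the job done as asked, in the order asked, and still so for the second after the job is handed in, with the robot touching nothing.
It also fails if it takes over 48 s, if anything falls off the work surface, if the arm or the gripper's body presses on something with over 40 N, if the wrist force passes 120 N, or if a joint passes its speed limit or range.

### The arm

A 6-joint arm with a two-finger parallel gripper is mounted at the origin on the work surface. World frame = base frame: x ahead of the robot, y to its left, z up, the work surface at z = 0. Lengths are in m, angles in rad, forces in N, time in s.
With the tool pointing down it reaches from about 0.3 to 0.875 m from the base axis. Payload 6.4 kg.
Tool frame: the origin (TCP) lies midway between the tips of the shut fingers; the grasp point (between the pads) lies 19 mm behind it; x points along the fingers, y is the direction in which the jaws open and shut, and the axes are right-handed (so a half turn about x gives the same grasp; the last joint's range is limited). The gripper opens to 85 mm and grips with 20 to 120 N. Pads are 22 mm wide; open, the fingers measure 114 mm over their backs; the gripper's body (76 mm by 85 mm) begins 54 mm behind the grasp point. The pads swing forward as they close: fully open they stand 13 mm farther back than shut.
Start: joints at [-1.547, 0.181, 1.607, -0, 1.354, -0.206], TCP at [0.131, -0.56, 0.231] pointing down, gripper open.
Joint ranges: [-2.99, 2.99], [-0.89, 2.07], [0.3, 2.58], [-1.14, 4.28], [0, 2.63], [-3.12, 3.12]. Speed limits (rad/s): [2.57, 2.57, 3.01, 3.14, 3.14, 3.14].

### API

Orientations are given as a unit quaternion [w, x, y, z].
In Python, from bench import ctrl gives the robot as it stands.
- The arm moves only by the tool step_arm, never from a script. Its argument "motion" is a list of rows, each a list of 7 numbers: the shift along the tool's x, y, z in mm, then the turn, a rotation vector about the tool's x, y, z in degrees, then the closure in counts, from 0 (fully open) to 255 (shut). In form: [[tx, ty, tz, rx, ry, rz, hand], ...]. A call has 1 to 10 rows; each row is the pose to reach, as a shift and turn from the pose commanded when the call began, along the tool's axes at that moment; what a row does not reach only later rows make up. A row lasts 1/8 s, in which the tool goes at most 62.5 mm and 10.7 degrees, less where a joint would pass 70% of its speed; a pose out of reach is approached as far as the arm can. A call with a gripper value outside its range is refused whole. The fingers move at their own pace and stop on an object; the grip force is fixed at half the most. Time passes only in rows, so rows that repeat a pose let the fingers close. It gives the time, the measured TCP pose, the force and the opening at its end, in the units of the state.
- ctrl.get_obs(): the state, without advancing time (a new reading comes with each control period).
- ctrl.camera(name): name is "side" or "top"; returns (picture, depth): 480x640x3 uint8, red, green, blue; 480x640 float32, m along the optical axis (not along the pixel's ray), 0 where there is no reading.
- ctrl.camera_info(name): a dict with "fx", "fy", "cx", "cy" (pixels), "dist_coeffs" ([k1, k2, p1, p2, k3] as OpenCV has them; the pictures are not rectified), "T" (4x4, takes a point from camera to world coordinates). Camera axes: x right, y down, z forward; pixel columns grow to the right and rows downward; lengths in m; the calibration is good to about 2 mm. A picture is of the moment at which its call begins. camera_info takes no time and is no camera call.
- ctrl.hand_in(): hands the job in, once; it reports no verdict.
The state is a dict: "time_s": time; "q": joint angles; "dq": joint speeds; "joint_efforts": joint torques, N m; "eef_pos": TCP position; "eef_rot": TCP orientation; "wrist_force": force on the tool from outside, world axes, zero at the start; "torque": the same for the moment, N m; "opening": opening from 0.0 (shut) to 1.0 (fully open).
Only numpy, scipy, OpenCV 4.12 (cv2) and the standard library are available. Lean on these libraries where they do the work, as an engineer would, in place of code of your own. Each camera call takes 0.05 s, during which the arm holds its last target. There are 200 camera calls.

## Working session

There is one attempt and no reset: what is moved stays moved. The work goes in short steps, Python scripts to look and compute and a tool call to move; the robot and the scene stay as the last step left them, time stands still between calls to the robot, and variables do not carry over. Pictures are saved under pics/ and viewed, about 8 in all and at most 12, crops included, and the job is handed in when it is done.

Besides the shell and the picture viewer there is one more tool, called after "Request:" in YAML: its name, and indented under it one key for each argument. step_arm: Moves the arm, as the interface text tells. Its arguments: {"type":"object","properties":{"motion":{"type":"array","items":{"type":"array","items":{"type":"number"}}}},"required":["motion"]}

```bash
mkdir -p pics
python3 - <<'E'
from bench import ctrl
import cv2,numpy as np
o=ctrl.get_obs();print({k:np.round(v,3).tolist() for k,v in o.items()})
for n in("top","side"):
    im,d=ctrl.camera(n);cv2.imwrite(f"pics/{n}0.png",im[:,:,::-1]);np.save(f"{n}0.npy",d)
    i=ctrl.camera_info(n);print(n,i["fx"],i["cx"],i["cy"],i["dist_coeffs"],np.round(i["T"],3).tolist())
E
```

```text
{'time_s': 0.0, 'q': [-1.547, 0.182, 1.608, 0.0, 1.354, -0.206], 'dq': [-0.001, 0.001, 0.001, -0.001, 0.001, 0.0], 'joint_efforts': [0.001, -44.487, -35.133, -0.0, 0.009, -0.0], 'eef_pos': [0.131, -0.559, 0.23], 'eef_rot': [0.08, 0.703, 0.082, -0.702], 'wrist_force': [0.429, -0.106, -0.105], 'torque': [-0.023, 0.011, -0.016], 'opening': 1.002}
top 540.8051999726433 323.41373189855904 247.74650450838487 [-0.09198866  0.          0.          0.          0.        ] [[-0.026, -0.984, 0.174, 0.43], [-0.999, 0.031, 0.026, 0.039], [-0.031, -0.174, -0.984, 1.097], [0.0, 0.0, 0.0, 1.0]]
side 488.4731841287868 322.22676820323153 228.48479197317613 [0.00785231 0.         0.         0.         0.        ] [[-0.966, -0.169, 0.197, 0.38], [-0.259, 0.667, -0.699, 0.77], [-0.013, -0.726, -0.688, 0.835], [0.0, 0.0, 0.0, 1.0]]
```

View pics/top0.png

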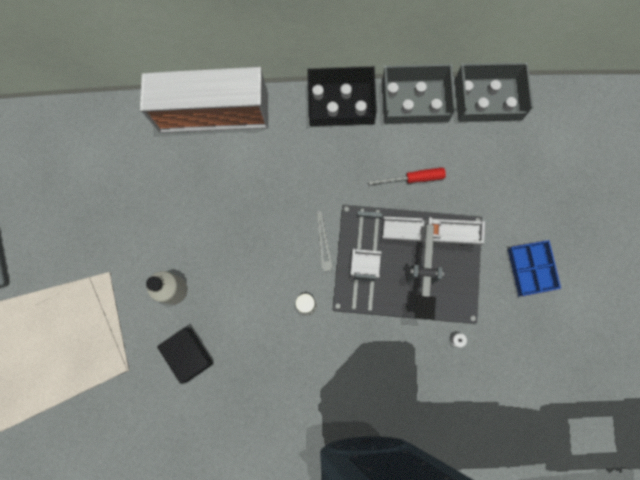

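View pics/side0.png

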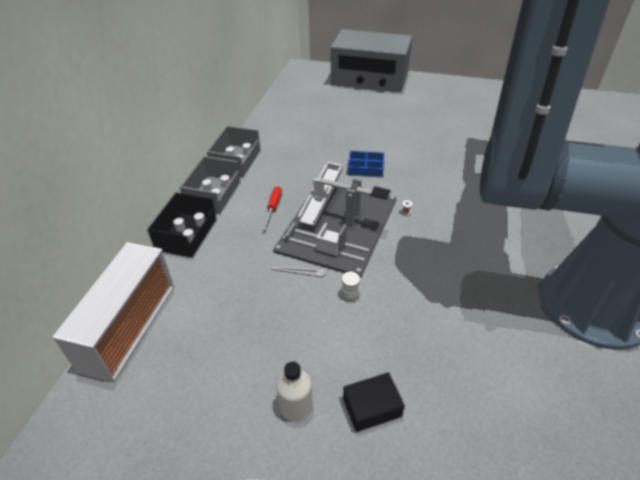

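The top view shows the plate corners at about (343,205), (484,216), (476,323) and (333,311). The nest tab is near (366,277), the paddle near (424,305), the spool at (437,229), and the vial at (304,303). I'll fit the feeder pose next.

```bash
cat > h.py <<'E'
import numpy as np,cv2
from bench import ctrl
def K(i): return np.array([[i["fx"],0,i["cx"]],[0,i["fy"],i["cy"]],[0,0,1]])
def ray(n,uv,z):
    i=ctrl.camera_info(n);p=cv2.undistortPoints(np.array(uv,float).reshape(-1,1,2),K(i),np.array(i["dist_coeffs"]))[:,0]
    T=np.array(i["T"]);r=np.c_[p,np.ones(len(p))]@T[:3,:3].T;return T[:3,3]+r*((z-T[2,3])/r[:,2])[:,None]
def proj(n,P):
    i=ctrl.camera_info(n);T=np.linalg.inv(np.array(i["T"]))
    return cv2.projectPoints(np.array(P,float).reshape(-1,1,3),cv2.Rodrigues(T[:3,:3])[0],T[:3,3],K(i),np.array(i["dist_coeffs"]))[0][:,0]
def fit(m,w): # feeder->world 2d
    a,b=m.mean(0),w.mean(0);A,B=m-a,w-b
    th=np.arctan2((A[:,0]*B[:,1]-A[:,1]*B[:,0]).sum(),(A*B).sum());c,s=np.cos(th),np.sin(th);R=np.array([[c,-s],[s,c]])
    return th,b-R@a,np.abs((A@R.T)-B).max()
E
python3 - <<'E'
from h import *
im=cv2.imread("pics/top0.png");g=im.max(2)
m=((g<85)).astype(np.uint8);m[:195]=0;m[335:]=0;m[:,:325]=0;m[:,490:]=0
m=cv2.morphologyEx(m,cv2.MORPH_OPEN,np.ones((3,3)))
n,l,s,_=cv2.connectedComponentsWithStats(m);k=1+s[1:,4].argmax();pts=np.argwhere(l==k)[:,::-1].astype(np.float32)
h=cv2.convexHull(pts);box=cv2.boxPoints(cv2.minAreaRect(h));print(box,s[k])
M=np.array([[.11,.11],[.11,-.18],[-.11,-.18],[-.11,.11]])
g0=np.array([[343,205],[484,216],[476,323],[333,311]],float)
bx=np.array([box[np.linalg.norm(box-c,axis=1).argmin()] for c in g0])
for c in(g0,bx):
    th,t,e=fit(M,ray("top",c,.012)[:,:2]);print(np.degrees(th),t,e)
R=np.array([[np.cos(th),-np.sin(th)],[np.sin(th),np.cos(th)]]);W=lambda x,y,z:[*(R@[x,y]+t),z]
names={"pad":(-.095,-.059,.117),"tabhome":(.029,.052,.078),"tab-.1":(-.071,.052,.078),"piv":(-.03,-.059,.12),"gate":(.06,-.059,.11)}
for k,v in names.items(): print(k,np.round(W(*v),3),proj("top",[W(*v)]).round(1),proj("side",[W(*v)]).round(1))
c=cv2.resize(im[195:335,320:500],None,fx=4,fy=4,interpolation=cv2.INTER_CUBIC)
for a in bx: cv2.circle(c,tuple(int(v) for v in (a-[320,195])*4),3,(0,0,255),-1)
for v in names.values(): cv2.circle(c,tuple(int(q) for q in (proj("top",[W(*v)])[0]-[320,195])*4),3,(0,255,0),-1)
cv2.imwrite("pics/c1.png",c)
E
```

```text
[[371.20975 313.76797]
 [379.01938 234.8041 ]
 [480.27078 244.81796]
 [472.46115 323.78186]] [ 374  235  105   85 5539]
-6.975797704119445 [ 0.58946902 -0.07015069] 0.003547185529528374
-8.027761818723183 [ 0.55659287 -0.10217944] 0.04617301332153542
pad [ 0.454 -0.147  0.117] [[443.8 325.8]] [[396.6 184.8]]
tabhome [ 0.593 -0.055  0.078] [[387.  254.8]] [[330. 213.]]
tab-.1 [ 0.494 -0.041  0.078] [[381.9 307.2]] [[370.7 224.1]]
piv [ 0.519 -0.156  0.12 ] [[447.  289.7]] [[370.5 177.4]]
gate [ 0.608 -0.169  0.11 ] [[449.6 242. ]] [[335.5 172.3]]
```

View pics/c1.png

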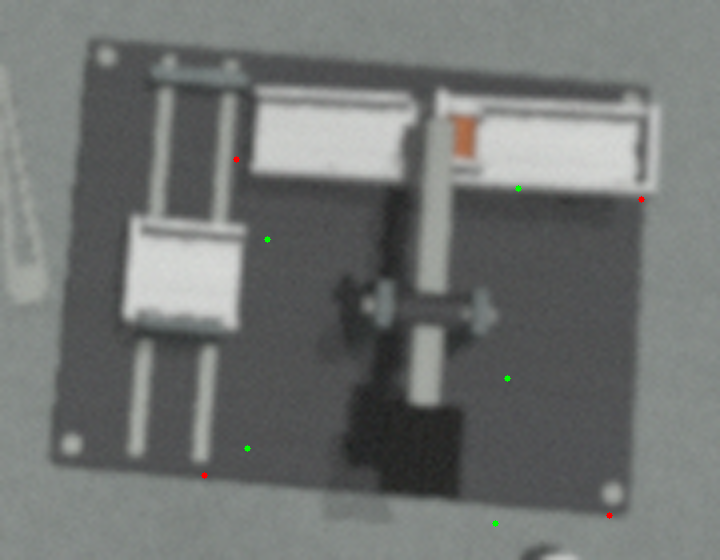

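Crop corners in full-image pixels: TL (342.5,205), TR (482.5,217), BR (477,324), BL (333.2,310.7). My threshold box was wrong, so I'm refitting from these corners and checking against the tab, pivot and paddle.

```bash
cat >> h.py <<'E'
M=np.array([[.11,.11],[.11,-.18],[-.11,-.18],[-.11,.11]])
C=np.array([[342.5,205],[482.5,217],[477,324],[333.2,310.7]])
E
python3 - <<'E'
from h import *
w=ray("top",C,.012)[:,:2];th,t,e=fit(M,w);print(np.degrees(th),t,e)
R=np.array([[np.cos(th),-np.sin(th)],[np.sin(th),np.cos(th)]]);W=lambda x,y,z:[*(R@[x,y]+t),z]
for k,v in {"pad":(-.095,-.059,.117),"piv":(-.03,-.059,.12),"gate":(.06,-.059,.11)}.items(): 
    p=proj("top",[W(*v)])[0];print(k,np.round(W(*v),3),((p-[320,195])*4).round(),proj("side",[W(*v)]).round(1))
for n,uv,z in(("padcen",(422,450),.117),("piv",(430,300),.12),("tabtop",(180,328),.078),("chutewallTR",(657,100),.0)):
    p=ray("top",[np.array(uv)/4+[320,195]],z)[0,:2];print(n,p.round(4),(R.T@(p-t)).round(4))
d=np.load("top0.npy");print(d[272:284,366].round(3),d[300:312,425].round(3))
from scipy.spatial.transform import Rotation as Ro
o=ctrl.get_obs();q=o["eef_rot"];print(Ro.from_quat([*q[1:],q[0]]).as_matrix().round(3))
E
```

```text
-6.964648280594918 [ 0.58860291 -0.06964323] 0.00138256805615819
pad [ 0.487 -0.117  0.117] [423. 452.] [[380.5 190.6]]
piv [ 0.552 -0.125  0.12 ] [434. 309.] [[354.1 183.4]]
gate [ 0.641 -0.135  0.11 ] [442. 120.] [[318.8 178.4]]
padcen [ 0.488  -0.1162] [-0.0942 -0.0584]
piv [ 0.5556 -0.1232] [-0.0262 -0.0572]
tabtop [ 0.5514 -0.0113] [-0.044   0.0534]
chutewallTR [ 0.6718 -0.2676] [ 0.1066 -0.1864]
[1.072 1.076 1.024 1.02  1.021 1.024 1.04  1.052 1.071 1.087 1.086 1.084] [0.973 0.974 0.973 0.971 0.972 0.973 0.97  0.973 0.974 0.969 0.971 0.973]
[[-0.     0.228 -0.974]
 [ 0.002 -0.974 -0.228]
 [-1.    -0.002 -0.   ]]
```

Fit good to ~1.5 mm: feeder at (0.5886, -0.0696), yaw -7°. The tab is at feeder x ≈ -44 mm, so it is drawn out about 73 mm. Next: shut the fingers, turn 20°, and move above a point in front of the tab.

Request:
step_arm:
  motion:
    - [0,-41,-43,2,0,0,255]
    - [0,-82,-86,4,0,0,255]
    - [0,-123,-129,6,0,0,255]
    - [0,-164,-172,8,0,0,255]
    - [0,-205,-215,10,0,0,255]
    - [0,-246,-258,12,0,0,255]
    - [0,-287,-301,14,0,0,255]
    - [0,-328,-344,16,0,0,255]
    - [0,-369,-387,18,0,0,255]
    - [0,-410,-430,20,0,0,255]

```text
time_s: 1.35
eef_pos: [0.457, -0.0608, 0.2312]
eef_rot: [-0.042, 0.706, -0.043, -0.706]
wrist_force: [0.2, -0.6, 0.4]
opening: 0.001
```

```bash
cat >> h.py <<'E'
from scipy.spatial.transform import Rotation as Ro
th,t,_=fit(M,ray("top",C,.012)[:,:2]);R=np.array([[np.cos(th),-np.sin(th)],[np.sin(th),np.cos(th)]])
def st(*targets):
    o=ctrl.get_obs();q=o["eef_rot"];T=Ro.from_quat([*q[1:],q[0]]).as_matrix();p=np.array(o["eef_pos"])
    f=np.r_[R.T@(p[:2]-t),p[2]]
    print("t",round(float(o["time_s"]),2),"feeder mm",(f*1000).round(1),"F(feeder)",(R.T@np.array(o["wrist_force"])[:2]).round(1),round(float(o["wrist_force"][2]),1),"open",np.round(o["opening"],2))
    print("tool axes in feeder",[ (np.r_[R.T@T[:2,i],T[2,i]]).round(3).tolist() for i in range(3)])
    for g in targets:
        w=np.r_[R@np.array(g[:2])/1000+t,g[2]/1000];print(g,"-> tool mm",(T.T@(w-p)*1000).round(1))
E
python3 -c "
from h import *
st((-100,52,231),(-100,52,48))"
```

```text
t 1.35 feeder mm [-131.7   -7.2  231.2] F(feeder) [ 0.3 -0.6] 0.4 open 0.0
tool axes in feeder [[0.0, -0.0, -1.0], [0.001, -1.0, 0.0], [-1.0, -0.001, -0.0]]
(-100, 52, 231) -> tool mm [  0.2 -59.2 -31.8]
(-100, 52, 48) -> tool mm [183.2 -59.2 -31.8]
```

Request:
step_arm:
  motion:
    - [0,-30,-8,0,0,0,255]
    - [0,-59,-17,0,0,0,255]
    - [30,-59,-17,0,0,0,255]
    - [70,-59,-30,0,0,0,255]
    - [110,-59,-37,0,0,0,255]
    - [145,-59,-37,0,0,0,255]
    - [170,-59,-37,0,0,0,255]
    - [178,-59,-37,0,0,0,255]
    - [178,-59,-37,0,0,0,255]

```text
time_s: 2.48
eef_pos: [0.4999, -0.0085, 0.0532]
eef_rot: [0.042, -0.706, 0.042, 0.706]
wrist_force: [-1.1, 0.0, -0.1]
opening: 0.0
```

Run:
```python
from h import *
st((18,52,53))
for n,(a,b,c,d) in {"top":(195,335,320,500),"side":(150,290,260,440)}.items():
    im,_=ctrl.camera(n);cv2.imwrite(f"pics/{n}2.png",cv2.resize(im[a:b,c:d,::-1],None,fx=3,fy=3,interpolation=cv2.INTER_CUBIC))
cv2.imwrite("pics/both2.png",np.vstack([cv2.imread("pics/top2.png"),cv2.imread("pics/side2.png")])[:, :][::1] if 0 else cv2.resize(np.hstack([cv2.imread("pics/top2.png"),cv2.imread("pics/side2.png")]),(800,311)))
```

```text
t 2.48 feeder mm [-95.5  49.9  53.2] F(feeder) [-1.1 -0.1] -0.1 open 0.0
tool axes in feeder [[-0.001, 0.0, -1.0], [0.002, -1.0, -0.0], [-1.0, -0.002, 0.001]]
(18, 52, 53) -> tool mm [ 1.000e-01 -1.800e+00 -1.135e+02]
```

View pics/both2.png

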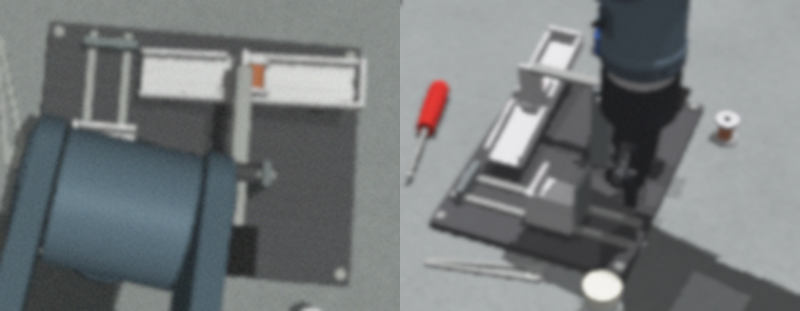

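The fingers stand clear in front of the tab, which shows in the side crop at (560,200). Pushing along feeder +x.

Request:
step_arm:
  motion:
    - [0,-2,-15,0,0,0,255]
    - [0,-2,-30,0,0,0,255]
    - [0,-2,-40,0,0,0,255]
    - [0,-2,-50,0,0,0,255]
    - [0,-2,-60,0,0,0,255]
    - [0,-2,-70,0,0,0,255]
    - [0,-2,-80,0,0,0,255]
    - [0,-2,-88,0,0,0,255]
    - [0,-2,-94,0,0,0,255]
    - [0,-2,-98,0,0,0,255]

```text
time_s: 3.82
eef_pos: [0.5979, -0.0183, 0.0532]
eef_rot: [0.042, -0.706, 0.042, 0.706]
wrist_force: [-2.5, 1.3, 1.2]
opening: -0.0
```

```bash
python3 -c "
from h import *
st((18,52,53))"
```

```text
t 3.83 feeder mm [ 3.  52.1 53.2] F(feeder) [-2.7  1. ] 1.2 open -0.0
tool axes in feeder [[-0.0, 0.0, -1.0], [0.002, -1.0, -0.0], [-1.0, -0.002, 0.0]]
(18, 52, 53) -> tool mm [  0.2   0.1 -15. ]
```

Pushing with about 2.7 N, which matches friction. I'll continue slowly to the stop.

Request:
step_arm:
  motion:
    - [0,0,-4,0,0,0,255]
    - [0,0,-8,0,0,0,255]
    - [0,0,-11,0,0,0,255]
    - [0,0,-13,0,0,0,255]
    - [0,0,-13,0,0,0,255]

```text
time_s: 4.45
eef_pos: [0.6108, -0.0198, 0.0532]
eef_rot: [-0.042, 0.706, -0.042, -0.706]
wrist_force: [-0.8, -0.5, 0.1]
opening: -0.002
```

Request:
step_arm:
  motion:
    - [0,0,-1,0,0,0,255]
    - [0,0,-2,0,0,0,255]
    - [0,0,-2,0,0,0,255]

```text
time_s: 4.82
eef_pos: [0.6125, -0.02, 0.0532]
eef_rot: [0.042, -0.706, 0.042, 0.706]
wrist_force: [-2.6, -0.2, -0.4]
opening: 0.002
```

Request:
step_arm:
  motion:
    - [0,0,-1,0,0,0,255]
    - [0,0,-2,0,0,0,255]
    - [0,0,-2,0,0,0,255]

```text
time_s: 5.2
eef_pos: [0.6138, -0.0202, 0.0532]
eef_rot: [0.042, -0.705, 0.042, 0.706]
wrist_force: [-5.4, -0.2, 1.2]
opening: 0.0
```

Request:
step_arm:
  motion:
    - [0,0,-1,0,0,0,255]
    - [0,0,-1,0,0,0,255]

```text
time_s: 5.45
eef_pos: [0.6138, -0.0201, 0.0532]
eef_rot: [0.042, -0.704, 0.042, 0.707]
wrist_force: [-10.2, -0.4, 5.8]
opening: 0.0
```

The motion stalled at feeder x ≈ 19 mm with force rising to 10 N, so the nest is at its firm stop. Next I back off, rise, and move over the paddle.

Request:
step_arm:
  motion:
    - [0,0,10,0,0,0,255]
    - [0,0,40,0,0,0,255]
    - [0,0,80,0,0,0,255]
    - [0,0,114,0,0,0,255]
    - [-40,0,116,0,0,0,255]
    - [-90,0,116,0,0,0,255]
    - [-110,40,116,0,0,0,255]
    - [-110,90,116,0,0,0,255]
    - [-110,111,116,0,0,0,255]
    - [-110,111,116,0,0,0,255]

```text
time_s: 6.7
eef_pos: [0.4874, -0.1182, 0.1637]
eef_rot: [-0.043, 0.707, -0.043, -0.705]
wrist_force: [0.2, 0.3, 0.5]
opening: 0.002
```

Run:
```python
from h import *
st((-97,-59,117),(-97,-59,88))
a,_=ctrl.camera("top");b,_=ctrl.camera("side")
f=lambda im,y,x:cv2.resize(im[y:y+140,x:x+130,::-1],(400,431),interpolation=cv2.INTER_CUBIC)
cv2.imwrite("pics/both3.png",np.hstack([f(a,195,330),f(b,150,270)]))
```

```text
t 6.7 feeder mm [-94.6 -60.5 163.7] F(feeder) [0.1 0.3] 0.5 open 0.0
tool axes in feeder [[0.002, -0.001, -1.0], [-0.0, -1.0, 0.001], [-1.0, 0.0, -0.002]]
(-97, -59, 117) -> tool mm [46.7 -1.5  2.5]
(-97, -59, 88) -> tool mm [75.7 -1.5  2.6]
```

View pics/both3.png

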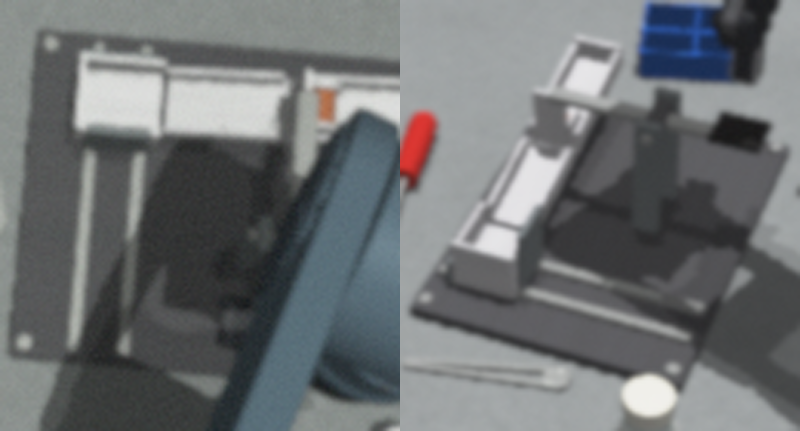

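The nest is home and in line with the chute: its left wall is at (80,95) and the chute starts at (165,70) in the left crop. The lever is at rest. Pressing the paddle.

Request:
step_arm:
  motion:
    - [20,-1,7,0,0,0,255]
    - [38,-1,7,0,0,0,255]
    - [46,-1,7,0,0,0,255]
    - [51,-1,7,0,0,0,255]
    - [56,-1,7,0,0,0,255]
    - [61,-1,7,0,0,0,255]
    - [65,-1,7,0,0,0,255]
    - [68,-1,7,0,0,0,255]
    - [70,-1,7,0,0,0,255]
    - [70,-1,7,0,0,0,255]

```text
time_s: 8.05
eef_pos: [0.4807, -0.1154, 0.0935]
eef_rot: [-0.042, 0.706, -0.042, -0.706]
wrist_force: [1.8, 0.8, 2.5]
opening: -0.001
```

Request:
step_arm:
  motion:
    - [1,0,0,0,0,0,255]
    - [1,0,0,0,0,0,255]
    - [1,0,0,0,0,0,255]
    - [1,0,0,0,0,0,255]
    - [1,0,0,0,0,0,255]
    - [1,0,0,0,0,0,255]

```text
time_s: 8.8
eef_pos: [0.4802, -0.1151, 0.0923]
eef_rot: [0.042, -0.706, 0.042, 0.706]
wrist_force: [0.2, -1.5, 4.6]
opening: 0.006
```

Run:
```python
from h import *
st((-97,-59,117))
b,_=ctrl.camera("side")
cv2.imwrite("pics/s4.png",cv2.resize(b[140:290,260:420,::-1],(640,600),interpolation=cv2.INTER_CUBIC))
```

```text
t 8.8 feeder mm [-102.1  -58.2   92.3] F(feeder) [ 0.3 -1.4] 4.6 open 0.01
tool axes in feeder [[-0.0, -0.0, -1.0], [0.002, -1.0, 0.0], [-1.0, -0.002, 0.0]]
(-97, -59, 117) -> tool mm [-24.7   0.8  -5.1]
```

View pics/s4.png

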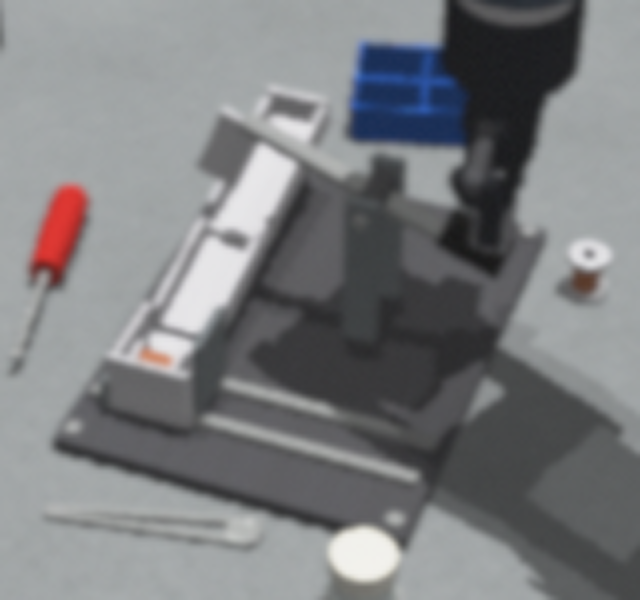

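The gate is up at (225,145), and the spool is already in the nest: its copper shows at (155,355). I'll hold a moment longer, then release slowly and move clear.

Request:
step_arm:
  motion:
    - [0,0,0,0,0,0,255]
    - [0,0,0,0,0,0,255]
    - [0,0,0,0,0,0,255]
    - [0,0,0,0,0,0,255]
    - [-5,0,0,0,0,0,255]
    - [-10,0,0,0,0,0,255]
    - [-15,0,0,0,0,0,255]
    - [-20,0,0,0,0,0,255]
    - [-25,0,0,0,0,0,255]
    - [-32,0,0,0,0,0,255]

```text
time_s: 10.1
eef_pos: [0.4805, -0.1149, 0.1246]
eef_rot: [-0.042, 0.706, -0.042, -0.706]
wrist_force: [-0.4, -0.0, -0.0]
opening: -0.001
```

Request:
step_arm:
  motion:
    - [-30,0,0,0,0,0,255]
    - [-70,0,10,0,0,0,255]
    - [-100,0,50,0,0,0,255]
    - [-100,0,100,0,0,0,255]
    - [-100,40,120,0,0,0,255]
    - [-100,90,120,0,0,0,255]
    - [-100,140,120,0,0,0,255]
    - [-100,190,120,0,0,0,255]
    - [-100,190,120,0,0,0,255]
    - [-100,190,120,0,0,0,255]

```text
time_s: 11.35
eef_pos: [0.3384, -0.2888, 0.2241]
eef_rot: [0.043, -0.706, 0.042, 0.706]
wrist_force: [0.7, 0.3, -0.8]
opening: -0.002
```

Run:
```python
from h import *
st()
a,_=ctrl.camera("top");b,_=ctrl.camera("side")
f=lambda im,y,x:cv2.resize(im[y:y+150,x:x+170,::-1],(400,353),interpolation=cv2.INTER_CUBIC)
cv2.imwrite("pics/both5.png",np.hstack([f(a,190,325),f(b,140,260)]))
```

```text
t 11.35 feeder mm [-221.8 -247.9  224.1] F(feeder) [0.7 0.4] -0.8 open -0.0
tool axes in feeder [[-0.0, 0.001, -1.0], [0.002, -1.0, -0.001], [-1.0, -0.002, 0.0]]
```

View pics/both5.png

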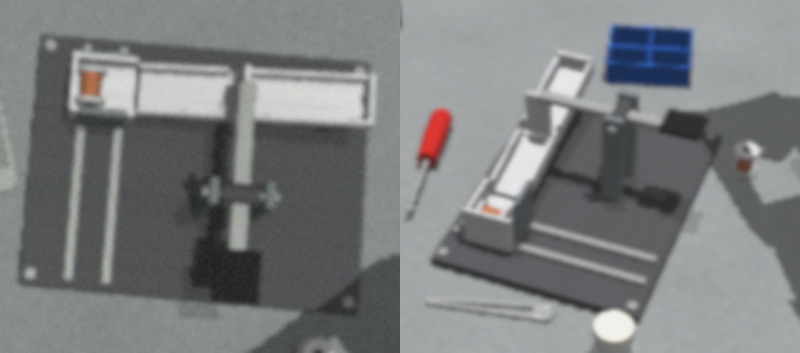

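The spool sits in the nest against its end wall (copper at (92,85) in the left crop). The lever is level with the gate back in the chute, the nest lines up with the chute, and the arm is clear.

```bash
python3 -c "
from bench import ctrl
print(ctrl.hand_in())"
```

```text
the job is handed in; nothing more can be done
None
```

The spool is loaded, and I handed the job in at about 11.4 s of the 48 s allowed.

- **Nest:** I pushed it home by its tab until it stalled at the firm stop. The last extra 1 mm of push gave no movement and about 10 N on the wrist.
- **Lever:** I pressed the paddle to about 92 mm above the bench with roughly 4.6 N and held it for over a second. The gate lifted and the spool rolled into the nest. I then let the lever back up slowly and moved the arm clear.
- **Last check:** the final pictures show the spool against the nest's end wall, the nest in line with the chute, and the lever level with the gate shut. The other objects in those views look unmoved; the solvent bottle and case were outside the final crops, well away from the arm's path. The forces reported at the end of each move stayed at about 12 N or less.
- **What failed:** my first automatic fit of the base plate's outline was wrong. I replaced it before moving with corners picked by eye, which fit to about 1.4 mm.

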